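Index the strap under the punch and strike it

TASK

Slide the carrier along its rails until the groove cut across the steel strap on it sits under the punch's sprung tip, so that the tip has dropped into the groove. Only then press the round cap on top of the punch all the way down and let it come back up. Leave the carrier there with the tip still in the groove, and do not disturb the other things on the bench.

Things in the scene. Friction and masses are not known exactly. Their poses are not given: they have to be found in the camera images.
- fixture: Fixed punching fixture: steel bed 110 x 370 x 10 mm, two guide rails (tops 28 mm high) along its y; on its far (+x) side a grey column 60 mm wide, 117 high, with an arm (46 mm wide, 70 to 104 high) over the rails' middle and a round bush 34 mm wide below it, down to 62. Origin: underside of the bed, below the tip. The carrier must go towards -y; an end stop is at that end only.
- carrier_mid (a point): Centre of the carrier's slab. The dark steel strap clamped on top is 42 mm wide, 12 thick, 140 long, top 42 mm above the worktop. A V groove 14 mm wide, 7 deep, with 45 degree sides runs across it (along x), 50 mm from the strap's +y end. The groove lies up to 12 mm either way of this point along y; where differs each time and is not reported: feel for it or see it.
- lug_face (a point): Middle of the outer (+y) face of the carrier's push lug, a block 50 (x) x 16 (y) mm on its +y end, 30 to 71 mm above the worktop; this point is 50 mm up. Pushing it to -y slides the carrier: about 4 to 8 N while sliding; forcing the groove on past the tip takes 10 to 20 N. The carrier does not centre itself, it stays where the push stops.
- tip_point (a point): The lowest point of the punch tip (round nose of 3 mm radius), on the fixture's centre; axes those of the fixture.
- punch_tip (a joint): How far the sprung tip has come down (m). Its spring always presses it on the strap with about 5 N. About 0.001 on the strap's flat top, growing as the tip goes down the groove's side, about 0.006 at the bottom in the groove's middle; 0.010 beyond the strap's end.
- cap_top (a point): Centre of the top of the punch's round striking cap, a steel mushroom of 40 mm diameter, 139 mm above the worktop when up, straight above the tip. Its own spring pushes it up. z is up.
- punch_cap (a joint): How far the cap is pressed down, in m: 0 up, 0.010 all the way down on a hard stop; it takes about 4 N to start and 10 N to reach the stop, and springs back when let go. It does not move the tip.
- brake_pad: Bystander: dark brake pad 42 x 84 x 12 mm, lying behind the rails near the -y end. Origin under its centre.
- bearing: Bystander: ball bearing, 47 mm diameter, 14 mm high, lying behind the rails near the +y end. Origin under its centre.
- piston: Bystander: metal piston, 60 mm diameter, 54 mm high, standing to the far left. Origin under its centre.
- ignition_box: Bystander: black box 80 x 138 x 52 mm on the left. Origin under its centre.
- wood_block: Bystander: wooden block 45 x 120 x 35 mm on the right. Origin under its centre.
- tape_roll: Bystander: roll of black tape, 66 mm diameter, 19 mm high, on the right. Origin under its centre.
- carrier: Loose aluminium slab 70 (x) x 190 (y) x 20 mm between the rails with 1.5 mm play, on the bed (its top 30 mm above the worktop), 0.5 to 0.8 kg with its strap. y along the rails. Origin: centre of its underside.

How it is judged:
By the outcome, as a careful person would: the job done as asked, in the order asked, and still so for the second after the job is handed in, with the robot touching nothing.
It also fails if it takes over 72 s, if anything falls off the work surface, if the arm or the gripper's body presses on something with over 40 N, if the wrist force passes 120 N, or if a joint passes its speed limit or range.

ROBOT

A 7-joint arm with a two-finger parallel gripper is mounted at the origin on a cart in front of the work surface, level with it; the furniture and walls round the work are solid. World frame = base frame: x ahead of the robot, y to its left, z up, the work surface at z = 0. Lengths are in mm, angles in rad, forces in N, time in s.
With the tool pointing down it reaches from about 400 to 900 mm from the base axis. Payload 5.5 kg.
Tool frame: the origin (TCP) lies midway between the tips of the shut fingers; the grasp point (between the pads) lies 19 mm behind it; y points along the fingers, z is the direction in which the jaws open and shut, and the axes are right-handed (so a half turn about y gives the same grasp; the last joint's range is limited). The gripper opens to 85 mm and grips with 20 to 120 N. Pads are 22 mm wide; open, the fingers measure 114 mm over their backs; the gripper's body (76 mm by 85 mm) begins 54 mm behind the grasp point. The pads swing forward as they close: fully open they stand 13 mm farther back than shut.
Start: joints at [0.263, 0.501, -0.427, 1.55, 0.221, 1.138, -0.21], TCP at [650, 0.037, 231.31] pointing down, gripper open.
Joint ranges: [-2.88, 2.88], [-0.31, 2.03], [-1.54, 1.56], [0.2, 2.42], [-1.41, 4.55], [0.19, 2.02], [-2.57, 2.57]. Speed limits (rad/s): [2.57, 2.57, 3.14, 3.14, 3.14, 3.14, 3.14].

INTERFACE

Orientations are given as a rotation vector (axis times angle).
In Python, from workcell import bot gives the robot as it stands. The module is installed in compiled form; this text tells all that it offers. Calls block until the motion is done:
- bot.move_pose(position, orientation): joint-space move of the TCP to a pose.
- bot.move_l(position, rate=150, rot=None): straight line of the TCP; rot=None keeps the orientation; rate is the mean speed in mm/s.
- bot.set_joints(angles): joint-space move.
- bot.set_gripper(opening, grip_force=None): opening from 0.0 (shut) to 1.0 (fully open); grip_force is the grip in N (None keeps the last); returns when the fingers have stopped.
- bot.pause(seconds).
- bot.ik(position, orientation): joint angles nearest the present ones, or None.
- bot.sense(): the state.
- bot.camera(name): name is "scene" or "side" or "wrist"; returns a dict with "color" (420x560x3 uint8, red, green, blue), "camera_matrix" (3x3 intrinsics, pixels), "dist_coeffs" ([k1, k2, p1, p2, k3] as OpenCV has them; the pictures are not rectified), "xyz" and "attitude" of the camera in the world. Camera axes: x right, y down, z forward; pixel columns grow to the right and rows downward; lengths in mm; the calibration is good to about 2 mm. A picture is of the moment at which its call begins. There is no depth.
A pose or a line that the arm cannot do raises bot.Unreachable and nothing moves.
- bot.job_done(): hands the job in, once; it reports no verdict.
Trained networks look in the newest picture that a camera, given by its name, has taken for a name from the list of things; names that differ only in an ending like _2 or _b are one class to them, and where a whole thing is asked for, a point or a joint stands for the part that bears it (a point fixed in the world has none). Each returns a list of dicts, best first, with "conf" (0 to 1); they miss things now and then, are a little off and sometimes report something else, mostly with a low value. They report only what shows in the picture. A call takes as long as a camera call.
- bot.look_for(target, camera): "box" ([left, top, width, height] in pixels, round what is visible of it).
- bot.place_of(target, camera): "centre" ([column, row] in pixels: a listed point, or the origin of a listed thing).
The state is a dict: "time_s": time; "joint_pos": joint angles; "joint_velocities": joint speeds; "tau": joint torques, N m; "ee_pos": TCP position; "tcp_rot": TCP orientation; "ft_force": force on the tool from outside, world axes, zero at the start; "wrist_torque": the same for the moment, N m; "opening": opening from 0.0 (shut) to 1.0 (fully open).
Only numpy, scipy, OpenCV 4.12 (cv2) and the standard library are available. Lean on these libraries where they do the work, as an engineer would, in place of code of your own. Each camera call takes 0.05 s, during which the arm holds its last target. There are 200 camera calls.

## Working session

There is one attempt and no reset: what is moved stays moved. The work goes in short steps, each a Python script; the robot and the scene stay as the last script left them, time stands still between calls to the robot, and variables do not carry over. Pictures are saved under pics/ and viewed, about 8 in all and at most 12, crops included, and the job is handed in when it is done.

```bash
mkdir -p pics; cat > h.py <<'E'
import numpy as np, cv2
from scipy.spatial.transform import Rotation as R
from workcell import bot
def rotm(a):
    a=np.array(a,float)
    return a if a.shape==(3,3) else (R.from_quat(a).as_matrix() if a.size==4 else R.from_rotvec(a).as_matrix())
def ray(c,px):
    p=cv2.undistortPoints(np.array([[px]],float),np.array(c["camera_matrix"]),np.array(c["dist_coeffs"]))[0,0]
    return np.array(c["xyz"],float), rotm(c["attitude"])@np.array([p[0],p[1],1])
def atz(c,px,z):
    o,d=ray(c,px); return o+d*(z-o[2])/d[2]
def tri(rs):
    A=0;b=0
    for o,d in rs:
        d=d/np.linalg.norm(d);P=np.eye(3)-np.outer(d,d);A=A+P;b=b+P@o
    return np.linalg.solve(A,b)
def proj(c,X):
    M=rotm(c["attitude"]).T
    return cv2.projectPoints(np.array([X],float),cv2.Rodrigues(M)[0],-M@np.array(c["xyz"],float),np.array(c["camera_matrix"]),np.array(c["dist_coeffs"]))[0][0,0]
def save(c,n): cv2.imwrite("pics/"+n+".png",cv2.cvtColor(c["color"],cv2.COLOR_RGB2BGR))
E
python3 - <<'E'
from h import *
np.set_printoptions(precision=1,suppress=True)
C={}
ims=[]
for n in("scene","side","wrist"):
    C[n]=c=bot.camera(n); save(c,n+"0"); print(n,c["xyz"],c["attitude"])
im=[cv2.imread(f"pics/{n}0.png") for n in("scene","side")]
cv2.imwrite("pics/a.png",cv2.resize(np.vstack(im),None,fx=.7,fy=.7))
Z=dict(fixture=0,tip_point=42,cap_top=139,lug_face=50,carrier_mid=20,carrier=10)
for t in Z:
    rs=[]
    for n in C:
        r=bot.place_of(t,n)
        for q in r[:2]: print(t,n,np.array(q["centre"]),round(q["conf"],2),atz(C[n],q["centre"],Z[t]))
        if r and r[0]["conf"]>.4: rs.append(ray(C[n],r[0]["centre"]))
    if len(rs)>1: print("  TRI",t,tri(rs))
s=bot.sense(); print(s["ee_pos"],s["tcp_rot"],s["ft_force"],s["time_s"])
E
```

```text
scene [ -74.5 -589.3 1007.1] [-2.2  0.9 -0.4]
side [133.7 958.5 865.4] [-0.5  2.6 -1.3]
wrist [648.9  67.5 373.1] [ 2.9 -0.  -0. ]
fixture scene [277.3 275.9] 0.86 [467.5 -25.5   0. ]
fixture scene [267.5 260.1] 0.17 [487.3  40.1  -0. ]
fixture side [306.8 230.9] 0.97 [466.5 -28.5  -0. ]
fixture wrist [114.1 215.1] 0.56 [469.2 -33.3   0. ]
  TRI fixture [467.6 -29.5   0.8]
cap_top scene [280.1 244.6] 0.54 [473.1 -29.2 139. ]
cap_top side [304.9 190.7] 0.5 [473.9 -29.8 139. ]
cap_top wrist [ 24.1 264. ] 0.9 [467.3 -31.7 139. ]
  TRI cap_top [471.8 -29.6 141.2]
lug_face scene [247.5 243.3] 0.8 [459.4 100.1  50. ]
lug_face scene [280.8 244.7] 0.16 [530.5  26.4  50. ]
lug_face side [291.4 250.1] 0.89 [459.3 115.9  50. ]
lug_face wrist [55.3 63.6] 0.63 [459.4 112.4  50. ]
  TRI lug_face [460.8 109.3  44.9]
carrier_mid scene [267.  261.2] 0.7 [472.1  25.4  20. ]
carrier_mid scene [266.6 263. ] 0.33 [466.5  21.   20. ]
carrier_mid side [299.5 236.2] 0.83 [470.3  23.1  20. ]
carrier_mid wrist [ 95.4 169.5] 0.57 [466.   18.8  20. ]
  TRI carrier_mid [469.3  22.2  22.9]
carrier scene [264.9 264.7] 0.92 [463.7  25.8  10. ]
carrier side [301.9 238. ] 0.8 [465.3  17.1  10. ]
carrier wrist [102.8 172.4] 0.82 [468.   14.5  10. ]
  TRI carrier [465.   19.2  12. ]
[650.   -0.  231.3] [-1.2  1.2 -1.2] [-0.7  0.2  0. ] 1.05
```

View pics/scene0.png

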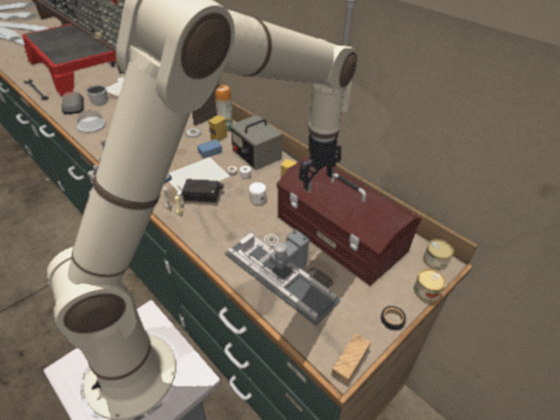

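View pics/side0.png

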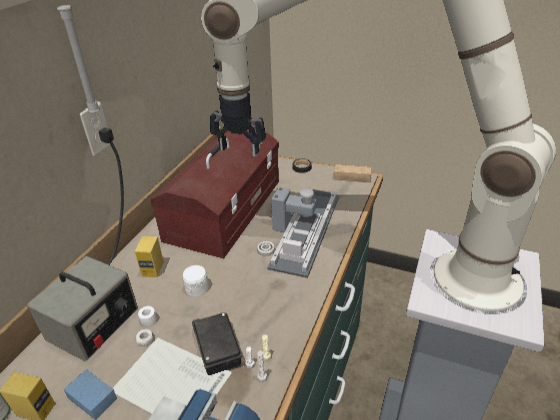

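```bash
python3 - <<'E'
from h import *
np.set_printoptions(precision=1,suppress=True)
s=bot.sense(); print(rotm(s["tcp_rot"]))
bot.set_gripper(0.0)
bot.move_pose([500,80,260],s["tcp_rot"])
c=bot.camera("wrist"); save(c,"w1"); print(c["xyz"])
Z=dict(fixture=0,cap_top=139,lug_face=50,carrier_mid=20,carrier=10,bearing=0,brake_pad=0)
for t in Z:
    for q in bot.place_of(t,"wrist")[:1]: print(t,np.array(q["centre"]),round(q["conf"],2),atz(c,q["centre"],Z[t]))
s=bot.sense(); print(s["ee_pos"],s["ft_force"],s["time_s"],s["joint_pos"])
E
```

```text
[[ 0.  0.  1.]
 [-1. -0.  0.]
 [ 0. -1.  0.]]
[499.6 147.3 403.3]
lug_face [237.7 151.4] 0.95 [459.6 115.9  50. ]
carrier [249.  235.9] 0.78 [465.1  15.9  10. ]
bearing [317.9 171.1] 0.63 [543.7  89.5   0. ]
[500.3  79.8 259.6] [ 0.  -0.4  0.1] 2.9417 [ 0.2  0.2 -0.5  1.9  0.1  1.1 -0.3]
```

View pics/w1.png

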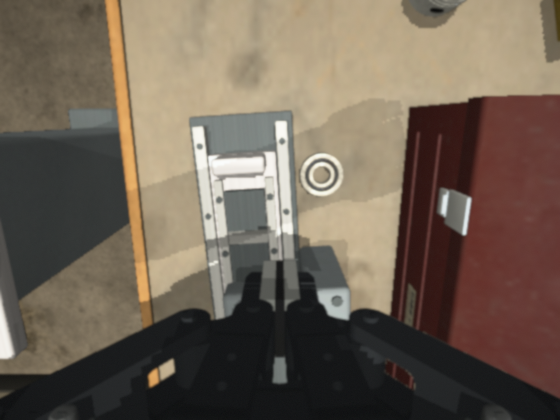

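```bash
python3 - <<'E'
from h import *
np.set_printoptions(precision=1,suppress=True)
im=cv2.imread("pics/w1.png"); cv2.imwrite("pics/w1c.png",cv2.resize(im[100:290,170:360],None,fx=3.1,fy=3.1,interpolation=cv2.INTER_CUBIC))
c=bot.camera("wrist")
for n,p,z in [("bedL",(190,118),10),("bedR",(291,111),10),("railL",(200,128),28),("railLb",(213,240),28),("railR",(280,122),28),("railRb",(292,250),28),("grv",(250,230),42),("strapend",(245,190),42)]: print(n,atz(c,p,z))
E
```

```text
bedL [404.9 147.7  10. ]
bedR [511.6 154.6  10. ]
railL [418.8 137.9  28. ]
railLb [426.   17.8  28. ]
railR [500.  143.6  28. ]
railRb [513.3   6.   28. ]
grv [468.3  33.7  42. ]
strapend [464.2  76.6  42. ]
```

View pics/w1c.png

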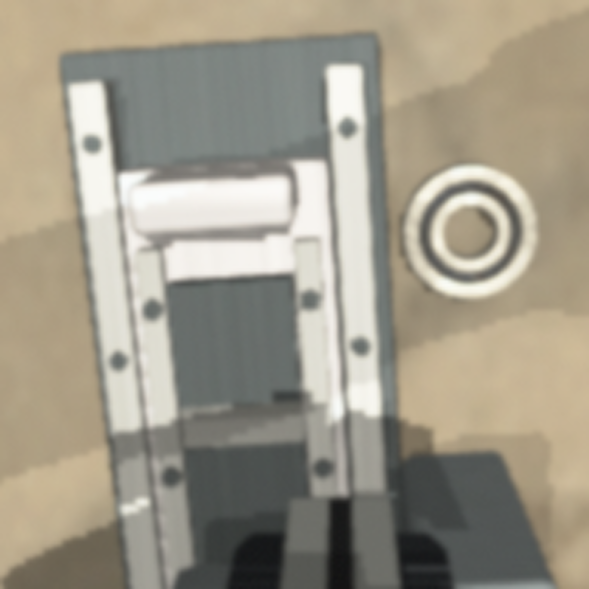

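```bash
cat >> h.py <<'E'
yaw=np.radians(3.6); d=np.array([np.sin(yaw),-np.cos(yaw),0])
ROT=(R.from_euler('z',yaw)*R.from_rotvec([-1.2092,1.2092,-1.2092])).as_rotvec()
E
python3 - <<'E'
from h import *
np.set_printoptions(precision=2,suppress=True)
lug=np.array([459.8,113.5,0]); L0=lug-d*40
p0=L0+[0,0,44]
bot.move_pose(p0+[0,0,70],ROT); bot.move_l(p0,rate=120); bot.pause(.3)
f0=np.array(bot.sense()["ft_force"]); print("f0",f0)
for k in range(60):
    q=15+k*1.0
    bot.move_l(p0+d*q,rate=25); s=bot.sense(); f=-(np.array(s["ft_force"])-f0)@d
    if f>1.5: break
print("contact q",q,f,s["ee_pos"],s["time_s"])
for k in range(10):
    q+=4; bot.move_l(p0+d*q,rate=30); s=bot.sense(); f=-(np.array(s["ft_force"])-f0)@d
    print(q,round(f,2),(np.array(s["ee_pos"])-p0)@d,s["time_s"])
    if f>20: break
c=bot.camera("wrist"); save(c,"w2"); cs=bot.camera("side"); save(cs,"s2"); sc=bot.camera("scene"); save(sc,"c2")
for t,z in (("lug_face",50),("carrier_mid",20)):
  for n,cc in (("side",cs),("scene",sc)):
    for r in bot.place_of(t,n)[:1]: print(t,n,r["conf"],atz(cc,r["centre"],z))
E
```

```text
f0 [0.63 0.22 0.32]
contact q 31.0 2.62083482105911 [459.25 123.24  44.01] 9.4917
35.0 2.84 34.544737247906866 9.775
39.0 3.08 39.12927447206646 10.0583
43.0 2.25 43.38755441258619 10.3417
47.0 1.2 47.51072511895875 10.625
51.0 1.7 51.45532104878858 10.9083
55.0 2.91 55.17045859703803 11.1917
59.0 2.52 59.37629199326996 11.475
63.0 3.12 63.294606420796384 11.7583
67.0 2.1 67.27123154262539 12.0417
71.0 2.63 71.22784328561168 12.325
lug_face side 0.93 [460.07  70.5   50.  ]
lug_face scene 0.86 [462.83  62.99  50.  ]
carrier_mid side 0.96 [461.78 -12.63  20.  ]
carrier_mid scene 0.64 [477.96 -15.94  20.  ]
```

```bash
cat > push.py <<'E'
from h import *
import sys
q,n,st,th=[float(a) for a in sys.argv[1:5]]
lug=np.array([459.8,113.5,0]); p0=lug-d*40+[0,0,44]; f0=np.array([.63,.22,.32])
for k in range(int(n)):
    q+=st; bot.move_l(p0+d*q,rate=8)
    ss=[bot.sense()]
    for _ in range(2): bot.pause(.02); ss.append(bot.sense())
    s=ss[-1]; f=[round(float(-(np.array(x["ft_force"])-f0)@d),1) for x in ss]
    print(round(q,2),f,round(float((np.array(s["ee_pos"])-p0)@d),2),round(s["time_s"],2))
    if min(f)>th: print("STOP");break
E
python3 push.py 71 32 0.5 6
```

```text
71.5 [2.3, 2.2, 2.8] 71.39 12.96
72.0 [6.2, 5.3, 5.7] 71.47 13.24
72.5 [5.7, 4.8, 5.2] 71.83 13.53
73.0 [5.0, 5.6, 5.8] 72.15 13.81
73.5 [5.4, 5.4, 6.2] 72.69 14.09
74.0 [5.0, 5.1, 5.4] 73.26 14.38
74.5 [6.1, 5.3, 6.2] 73.79 14.66
75.0 [5.6, 6.1, 5.7] 74.14 14.94
75.5 [5.4, 5.6, 5.5] 74.66 15.22
76.0 [5.0, 5.5, 5.0] 75.28 15.51
76.5 [5.2, 5.1, 6.6] 75.77 15.79
77.0 [5.9, 5.7, 6.1] 76.11 16.07
77.5 [6.0, 5.6, 5.1] 76.68 16.36
78.0 [6.4, 5.3, 7.0] 77.19 16.64
78.5 [4.7, 5.2, 6.0] 77.75 16.93
79.0 [6.1, 5.2, 6.2] 78.09 17.21
79.5 [4.8, 6.8, 5.4] 78.65 17.49
80.0 [5.3, 5.7, 6.5] 79.23 17.77
80.5 [6.3, 6.1, 4.7] 79.79 18.06
81.0 [5.4, 5.6, 5.7] 80.33 18.34
81.5 [5.5, 5.1, 5.4] 80.87 18.62
82.0 [4.2, 4.3, 4.8] 81.43 18.91
82.5 [4.8, 4.0, 5.0] 82.46 19.19
83.0 [3.0, 1.8, 2.6] 83.61 19.48
83.5 [0.8, 1.4, 0.5] 84.09 19.76
84.0 [0.7, 1.6, 0.7] 84.32 20.04
84.5 [1.2, 1.4, 0.9] 84.63 20.32
85.0 [1.1, 1.1, 0.6] 85.05 20.61
85.5 [1.1, 1.8, 1.3] 85.66 20.89
86.0 [-0.8, 1.0, 0.7] 86.15 21.18
86.5 [0.7, -0.3, 0.9] 86.67 21.46
87.0 [0.2, 1.0, 0.3] 87.17 21.74
```

```bash
python3 push.py 87 14 0.3 3
```

```text
87.3 [1.4, 1.9, 1.1] 87.32 22.02
87.6 [0.5, 0.2, 1.1] 87.64 22.31
87.9 [0.9, 0.7, 1.2] 87.95 22.59
88.2 [1.5, 0.7, 1.7] 88.25 22.88
88.5 [2.3, 1.5, 1.8] 88.34 23.16
88.8 [1.8, 3.5, 3.2] 88.48 23.44
89.1 [4.9, 4.1, 5.2] 88.57 23.73
STOP
```

```bash
python3 - <<'E'
from h import *
np.set_printoptions(precision=2,suppress=True)
p=np.array(bot.sense()["ee_pos"])
bot.move_l(p-d*25,rate=60); bot.move_l(p-d*60+[0,0,216],rate=150)
bot.move_l([490,40,260],rate=150)
c=bot.camera("wrist"); save(c,"w3"); cs=bot.camera("side"); sc=bot.camera("scene"); save(cs,"s3"); save(sc,"c3")
for t,z in (("lug_face",50),("carrier_mid",20),("cap_top",139),("tip_point",37),("fixture",0)):
  rs=[]
  for n,cc in (("side",cs),("scene",sc),("wrist",c)):
    for r in bot.place_of(t,n)[:1]:
      print(t,n,round(r["conf"],2),atz(cc,r["centre"],z)); rs.append(ray(cc,r["centre"]))
  if len(rs)>1: print("  tri",tri(rs))
f=lambda n,y,x,w:cv2.resize(cv2.imread(f"pics/{n}.png")[y:y+w,x:x+w],(400,400),interpolation=cv2.INTER_CUBIC)
pt=proj(c,[465,30,42]).astype(int); u,v=np.clip(pt-80,0,[400,260]); ps=proj(cs,[469,-10,50]).astype(int)
cv2.imwrite("pics/m3.png",np.hstack([f("w3",v,u,160),f("s3",ps[1]-50,ps[0]-50,100)]))
s=bot.sense();print(s["time_s"],s["ft_force"])
E
```

```text
lug_face side 0.89 [472.17  57.79  50.  ]
lug_face scene 0.95 [457.46  50.    50.  ]
lug_face wrist 0.72 [460.53  56.23  50.  ]
  tri [464.71  55.44  46.15]
carrier_mid side 0.68 [473.68 -37.24  20.  ]
carrier_mid scene 0.85 [483.11 -38.29  20.  ]
carrier_mid wrist 0.71 [469.78 -36.7   20.  ]
  tri [474.77 -37.85  21.85]
cap_top side 0.55 [472.8  -25.12 139.  ]
cap_top scene 0.62 [475.75 -23.55 139.  ]
cap_top wrist 0.66 [471.35 -31.4  139.  ]
  tri [472.56 -26.67 141.66]
fixture side 0.81 [467.95 -32.78   0.  ]
fixture scene 0.87 [470.18 -31.07   0.  ]
fixture wrist 0.95 [468.01 -30.95   0.  ]
  tri [468.33 -31.36   1.13]
27.5583 [-0.02  0.27  0.53]
```

View pics/m3.png

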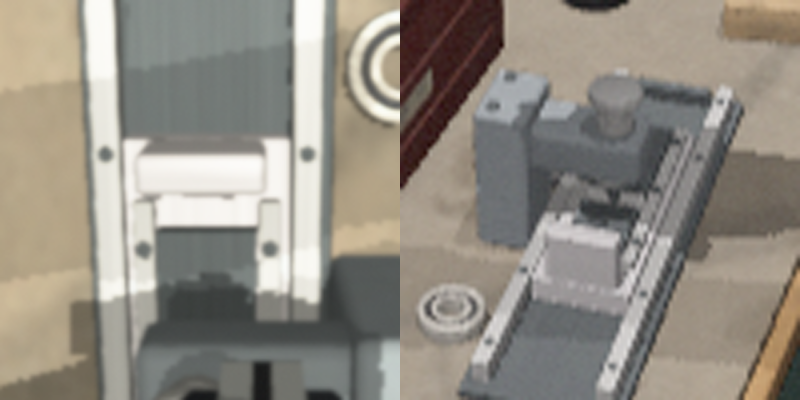

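```bash
python3 - <<'E'
from h import *
np.set_printoptions(precision=2,suppress=True)
xy=[470.5,-29.5]
bot.move_pose(xy+[190],ROT); bot.move_l(xy+[145],rate=80); bot.pause(.3)
f0=np.array(bot.sense()["ft_force"]); z=145; print(f0)
while z>122:
    z-=1; bot.move_l(xy+[z],rate=15); bot.pause(.05); s=bot.sense(); f=np.array(s["ft_force"])-f0
    print(z,round(s["ee_pos"][2],2),f)
    if f[2]>20: break
bot.pause(.4); s=bot.sense(); print("held",s["ee_pos"],np.array(s["ft_force"])-f0)
cs=bot.camera("side"); save(cs,"s4")
bot.move_l(xy+[150],rate=40); bot.move_l(xy+[190],rate=100)
bot.move_l([490,40,260],rate=150)
bot.pause(.3)
c=bot.camera("wrist"); save(c,"w5"); cs=bot.camera("side"); save(cs,"s5")
a=cv2.imread("pics/w3.png");b=cv2.imread("pics/w5.png"); 
ps=proj(cs,[469,-10,50]).astype(int)
f=lambda n:cv2.resize(cv2.imread(f"pics/{n}.png")[ps[1]-50:ps[1]+50,ps[0]-50:ps[0]+50],(400,400),interpolation=cv2.INTER_CUBIC)
cv2.imwrite("pics/m5.png",np.hstack([f("s4"),f("s5")]))
g=lambda im:cv2.cvtColor(im[:250],cv2.COLOR_BGR2GRAY).astype(np.float32)
print("wrist shift px",cv2.phaseCorrelate(g(a)[100:220,200:330].copy(),g(b)[100:220,200:330].copy()))
print(bot.sense()["time_s"],bot.sense()["ee_pos"])
E
```

```text
[0.54 0.61 1.31]
144 143.97 [-0.27 -1.05 -1.24]
143 142.94 [-0.83 -0.48 -1.14]
142 141.96 [-0.27 -0.19 -1.53]
141 140.97 [-0.6  -0.44 -0.91]
140 139.97 [-0.68 -0.56 -0.99]
139 139.13 [-0.13 -1.14 -0.42]
138 138.17 [-1.1  -1.09  2.51]
137 137.09 [-0.61 -1.12  3.66]
136 136.1 [-1.84 -0.98  4.66]
135 135.15 [-1.11  0.58  4.28]
134 134.22 [-2.11  0.19  5.34]
133 133.29 [-1.7  -0.41  6.02]
132 132.31 [-1.22 -0.45  5.82]
131 131.37 [-1.18 -1.68  5.8 ]
130 130.45 [-2.18 -0.96  7.41]
129 129.48 [-1.78 -0.33  7.58]
128 129.03 [-4.12 -0.78 13.18]
127 128.89 [-7.54  0.12 22.44]
held [470.9 -29.5 128.9] [-6.97  0.11 22.15]
wrist shift px ((0.5204926525151592, -1.086440652256755), 1.1578997195208514)
37.3917 [489.86  39.68 259.76]
```

View pics/m5.png

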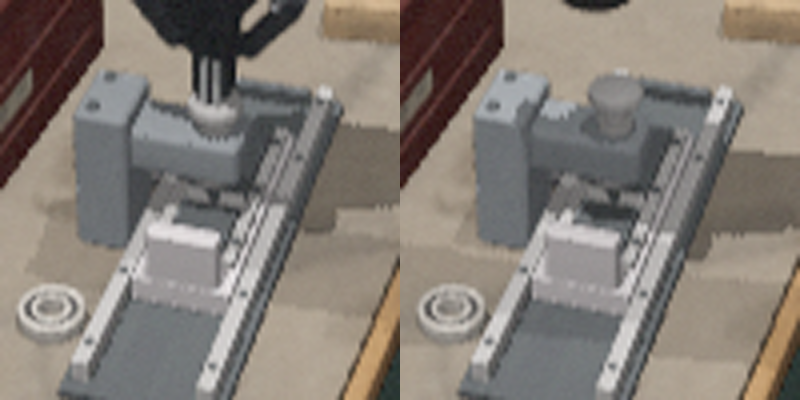

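```bash
python3 -c "
from h import *
a=cv2.imread('pics/s3.png').astype(int);b=cv2.imread('pics/s5.png').astype(int)
print((abs(a-b)[190:275,265:345]>30).sum())
bot.job_done(); print(bot.sense()['time_s'])"
```

```text
83
the job is handed in; nothing more can be done
the job is handed in; nothing more can be done
```

The job is handed in. The carrier is in place with the tip in the groove as far as force and position show, and the cap was pressed to its stop and let back up.

- **Sliding the carrier:** I pushed the lug about 57 mm towards -y with the shut fingers. The push force was about 5.5 N on the flat. It fell to about 1 N about 6 mm before the end, as the tip went down the groove's side. At the bottom it rose again to about 5 N, and I stopped there.
- **Position check:** the groove, seen in the wrist picture before the push, should now be at y ≈ -31 mm. The networks put the fixture's centre at y ≈ -31 mm, so they agree to within a few mm.
- **Pressing the cap:** contact was at z = 139 mm, with the hard stop at about 129 mm and 22 N. That is the full 10 mm. I then retracted, and the side picture shows the cap back up.
- **After the press:** the lug and rails look the same in the side pictures before and after. 83 colour values differed around the fixture, and I did not check where they were. The wrist pictures moved by about 1 pixel, which I put down to the arm's position. The arm was clear of everything at hand-in, about 37 s on the robot's clock.

**Not checked:** I never saw the tip in the groove directly, because the arm hides it. The networks' carrier centre estimates disagreed by up to about 13 mm, so I relied on the force instead. Of the bystanders, only the bearing was in the last picture I viewed, and it was undisturbed. The robot did not work near the others.

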